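# Hold a tube offcut in the welding jig

### The job

Lift the red tube offcut from the bench and set it, still standing tall, on the aluminium bed of the jig, long side flat along the blue fence and one end up against the yellow stop block. Then hold it there with one steady diagonal push, down onto the bed and into the fence at once, about 10 to 20 N each way and never forced harder than about 60 N, and finish while still pushing: do not let go. Leave the bottle, tin, fire brick and hammer alone.

Things in the scene. Friction and masses are not known exactly. Their poses are not given: they have to be found in the camera images.
- tube_mid (a point): Centre of the workpiece: a red-oxide offcut of rectangular steel tube, 40 mm wide (its x), 100 mm long (its y, open ends), 60 mm tall (its z), walls 4 mm, about 0.45 kg. It stands tall on the bench, so this point is 30 mm above its underside. Loose. It looks the same turned half round. Grasp it across its 40 mm width.
- tube: The same tube offcut; the origin is the centre of its underside, axes as for its centre.
- jig: Welding jig fixed to the bench, 180 mm (its x) by 240 mm (its y); the origin is the centre of its underside, on the bench. Its x axis points roughly away from the robot, towards the fence; its y axis runs along the fence, towards the stop block. It cannot move. Fully home, the tube's centre is at x 30, y 25, z 46 mm in this frame, with the tube's length along the jig's y.
- jig_corner (a point): Inner corner of the jig where bed, fence face and stop face meet; axes as the jig's. At x 50, y 75, z 16 mm in the jig's frame.
- bed: Flat aluminium bed of the jig, covering all of its 180 x 240 mm, top face 16 mm above the bench. Origin under its centre, 6 mm above the bench. Rigid.
- fence: Blue steel fence on the bed, along the jig's whole y length. Its face towards the robot is at x = 50 mm in the jig's frame; it is 25 mm thick and stands 25 mm above the bed (top 41 mm above the bench), so the tube's upper 35 mm stands clear above it and can still be gripped. Origin at the centre of its underside (x 62.5, y 0, z 16 mm in the jig's frame). Rigid.
- stop: Yellow stop block on the bed, left end of the fence: its face towards the tube is at y = 75 mm in the jig's frame; it reaches from there to y 105 mm, from x 0 to x 50 mm, and 25 mm above the bed. Origin at the centre of its underside (x 25, y 90, z 16 mm in the jig's frame). Rigid.
- bottle: Bystander: greyish clear plastic bottle with white cap, 64 mm across, 200 mm tall; origin at its underside.
- tin: Bystander: green tin, 80 mm across, 90 mm tall; origin at its underside.
- firebrick: Bystander: cream fire brick, 75 x 150 x 50 mm; origin at its underside.
- hammer: Bystander: hammer lying on the bench beyond the work, 270 mm long; origin at its underside, length along its x.
Mind the look-alikes: they are no part of the job. Of the things that look like the tube, the largest one is meant.

How it is judged:
By the outcome, as a careful person would: the job done as asked, in the order asked, and still so for the second after the job is handed in, while the arm keeps its last pose, push and grip.
It also fails if it takes over 48 s, if anything falls off the work surface, if the arm or the gripper's body presses on something with over 40 N, if the wrist force passes 120 N, or if a joint passes its speed limit or range.

### The arm

A 6-joint arm with a two-finger parallel gripper is mounted at the origin on the work surface. World frame = base frame: x ahead of the robot, y to its left, z up, the work surface at z = 0. Lengths are in m, angles in rad, forces in N, time in s.
With the tool pointing down it reaches from about 0.275 to 1 m from the base axis. Payload 8.4 kg.
Tool frame: the origin (TCP) lies on the centre line of the jaws, within the pads' length; the fingertips stand 17 mm ahead of it and the grasp point (between the pads) lies 2 mm behind it (bot.tcp_to_tips is the y of the fingertips in the tool frame, in m); y points along the fingers, z is the direction in which the jaws open and shut, and the axes are right-handed (so a half turn about y gives the same grasp; the last joint's range is limited). The gripper opens to 85 mm and grips with 20 to 120 N. Pads are 22 mm wide; open, the fingers measure 114 mm over their backs; the gripper's body (76 mm by 85 mm) begins 54 mm behind the grasp point. The pads swing forward as they close: fully open they stand 13 mm farther back than shut.
Start: joints at [-1.351, 0.353, 1.633, -0, 1.155, -0.002], TCP at [0.137, -0.61, 0.248] pointing down, gripper open.
Joint ranges: [-2.63, 2.63], [-0.92, 2.1], [0.06, 2.66], [-1.3, 4.44], [0, 2.69], [-3.02, 3.02]. Speed limits (rad/s): [2.22, 2.22, 2.79, 3.14, 3.14, 3.14].

### API

Orientations are given as a unit quaternion [x, y, z, w].
In Python, from workcell import bot, hand, kinematics, get_obs, vision, hand_in gives the robot as it stands. The module is installed in compiled form; this text tells all that it offers. Calls block until the motion is done:
- bot.reach(position, orientation): joint-space move of the TCP to a pose.
- bot.servo_line(position, ori=None, velocity=0.15): straight line of the TCP; ori=None keeps the orientation; velocity is the mean speed in m/s.
- bot.goto_joints(angles): joint-space move.
- hand.move_gripper(opening, strength=None): finger opening in m; strength is the grip in N (None keeps the last); returns when the fingers have stopped.
- bot.dwell(seconds).
- kinematics.solve_ik(position, orientation): joint angles nearest the present ones, or None.
- get_obs(): the state.
- vision.read_camera(name): name is "scene" or "top"; returns a dict with "frame" (384x512x3 uint8, red, green, blue), "intrinsics" (3x3 intrinsics, pixels), "dist" ([k1, k2, p1, p2, k3] as OpenCV has them; the pictures are not rectified), "view" (4x4, takes a point from world to camera coordinates). Camera axes: x right, y down, z forward; pixel columns grow to the right and rows downward; lengths in m; the calibration is good to about 2 mm. A picture is of the moment at which its call begins. There is no depth.
A pose or a line that the arm cannot do raises bot.IKError and nothing moves.
- hand_in(): hands the job in, once; it reports no verdict.
The state is a dict: "time_s": time; "joint_pos": joint angles; "joint_vel": joint speeds; "joint_efforts": joint torques, N m; "position": TCP position; "orientation": TCP orientation; "wrist_force": force on the tool from outside, world axes, zero at the start; "ft_torque": the same for the moment, N m; "gripper_width": finger opening in m.
Only numpy, scipy, OpenCV 4.12 (cv2) and the standard library are available. Lean on these libraries where they do the work, as an engineer would, in place of code of your own. Each camera call takes 0.05 s, during which the arm holds its last target.

## Working session

There is one attempt and no reset: what is moved stays moved. The work goes in short steps, each a Python script; the robot and the scene stay as the last script left them, time stands still between calls to the robot, and variables do not carry over. Pictures are saved under pics/ and viewed, and the job is handed in when it is done.

```bash
mkdir -p pics; ls
python3 - <<'E'
from workcell import bot, hand, kinematics, get_obs, vision
import cv2,numpy as np
o=get_obs(); print(o)
for n in ("scene","top"):
    c=vision.read_camera(n); cv2.imwrite(f"pics/{n}0.png",c["frame"][:,:,::-1]); print(n,c["intrinsics"],c["dist"],c["view"])
    np.savez(f"{n}0.npz",**c)
print(bot.tcp_to_tips)
E
```

```text
pics
{'time_s': 0.0, 'joint_pos': array([-1.35139981e+00,  3.53627666e-01,  1.63413309e+00, -8.45100923e-06,
        1.15521641e+00, -2.41120300e-03]), 'joint_vel': array([-0.00061447,  0.00028753, -0.00012134, -0.00031221,  0.00090784,
        0.0017644 ]), 'joint_efforts': array([ 4.73608579e-04, -6.05238390e+01, -3.42069733e+01,  1.01807491e-04,
        9.46293992e-03, -1.04071904e-05]), 'position': array([ 0.13738728, -0.60924502,  0.24757491]), 'orientation': array([-0.07831711,  0.70324867, -0.70227602,  0.07820567]), 'wrist_force': array([ 0.15667309,  0.79993022, -0.10462607]), 'ft_torque': array([0.0463727 , 0.02212919, 0.01491309]), 'gripper_width': 0.08541611607688411}
scene [[397.1891372    0.         254.04126401]
 [  0.         397.1891372  184.1218152 ]
 [  0.           0.           1.        ]] [-0.13001148  0.          0.          0.          0.        ] [[ 0.73749273  0.67534168 -0.00425402 -0.45642256]
 [ 0.45049077 -0.49662232 -0.74190588 -0.2298516 ]
 [-0.50315261  0.54523379 -0.67049054  1.80195253]
 [ 0.          0.          0.          1.        ]]
top [[446.16029689   0.         252.54207354]
 [  0.         446.16029689 185.6347735 ]
 [  0.           0.           1.        ]] [-0.14984079  0.          0.          0.          0.        ] [[-0.00220835 -0.99998543 -0.00492587 -0.01026861]
 [-0.99315429  0.0027685  -0.11677712  0.60968914]
 [ 0.11678905  0.00463427 -0.99314593  1.36825628]
 [ 0.          0.          0.          1.        ]]
0.017
```

View pics/scene0.png

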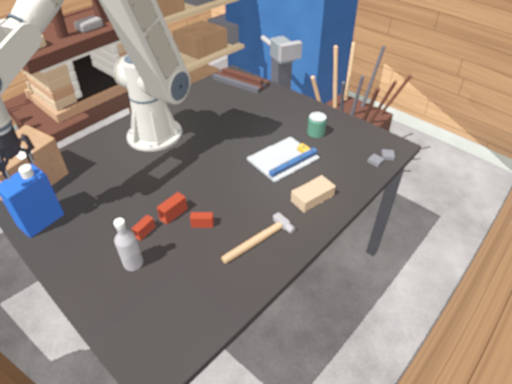

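View pics/top0.png

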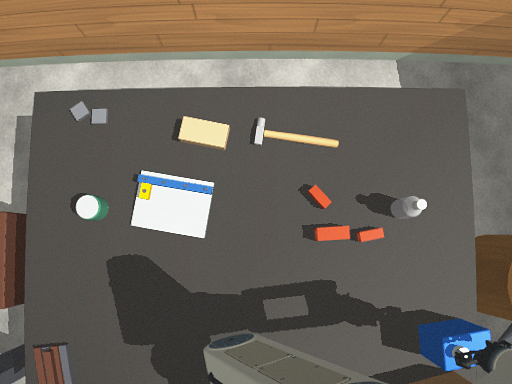

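Three red candidates in the top view: (332,233) largest, (371,235) smaller, and (320,196) small and rotated. In the scene view these are (173,207), (144,227) and (202,219). I'll check the largest in a close crop and measure.

```bash
cat > h.py <<'E'
import cv2,numpy as np
def load(n): return dict(np.load(n))
def ray(c,px):
    u=cv2.undistortPoints(np.array(px,float).reshape(-1,1,2),c["intrinsics"],c["dist"]).reshape(-1,2)
    R=c["view"][:3,:3];t=c["view"][:3,3]
    d=np.c_[u,np.ones(len(u))]@R; o=-R.T@t
    return o,d
def onplane(c,px,z):
    o,d=ray(c,px); return o+d*((z-o[2])/d[:,2])[:,None]
def proj(c,P):
    r,_=cv2.Rodrigues(c["view"][:3,:3]); return cv2.projectPoints(np.array(P,float).reshape(-1,1,3),r,c["view"][:3,3],c["intrinsics"],c["dist"])[0].reshape(-1,2)
E
python3 - <<'E'
from h import *
for n,(x0,y0,w,h_) in (("scene",(110,180,130,90)),("top",(290,170,140,90))):
    c=load(n+"0.npz"); f=c["frame"][:,:,::-1]
    cv2.imwrite(f"pics/{n}_crop.png",cv2.resize(f[y0:y0+h_,x0:x0+w],None,fx=5,fy=5,interpolation=cv2.INTER_CUBIC))
    hsv=cv2.cvtColor(np.ascontiguousarray(f),cv2.COLOR_BGR2HSV)
    m=(((hsv[:,:,0]<9)|(hsv[:,:,0]>172))&(hsv[:,:,1]>150)&(hsv[:,:,2]>60)).astype(np.uint8)
    k,l,s,ce=cv2.connectedComponentsWithStats(m)
    for i in range(1,k):
        if s[i,4]>60: print(n,s[i],ce[i])
c=load("top0.npz"); f=c["frame"][:,:,::-1]
cv2.imwrite("pics/jig_crop.png",cv2.resize(f[160:250,115:230],None,fx=6,fy=6,interpolation=cv2.INTER_CUBIC))
E
```

```text
scene [158 193  29  30 519] [171.85741811 207.57996146]
scene [191 213  22  14 299] [201.46488294 219.51170569]
scene [133 216  22  24 292] [143.40068493 226.88013699]
top [308 185  23  24 273] [319.03663004 196.57142857]
top [315 226  35  15 456] [331.91447368 232.91666667]
top [357 228  27  14 261] [369.88505747 234.26819923]
```

View pics/top_crop.png

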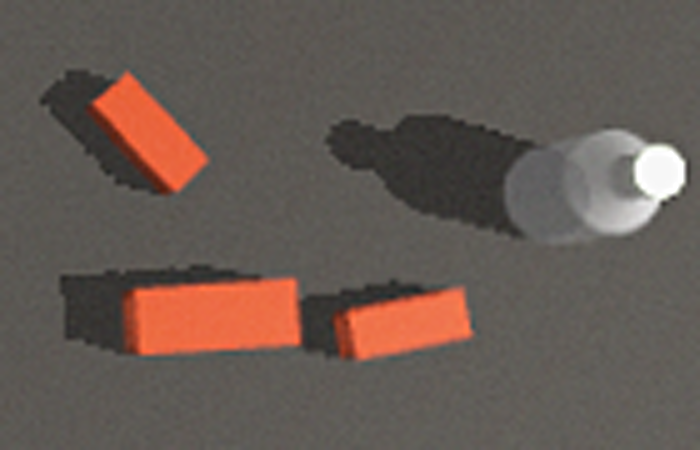

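View pics/jig_crop.png

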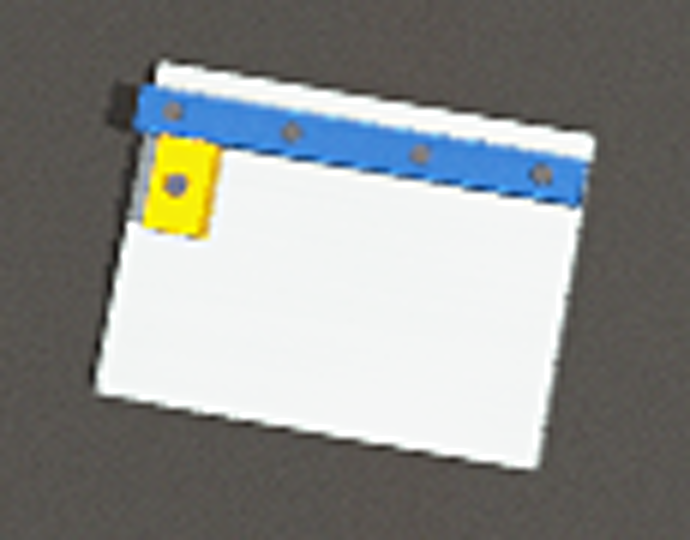

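View pics/scene_crop.png

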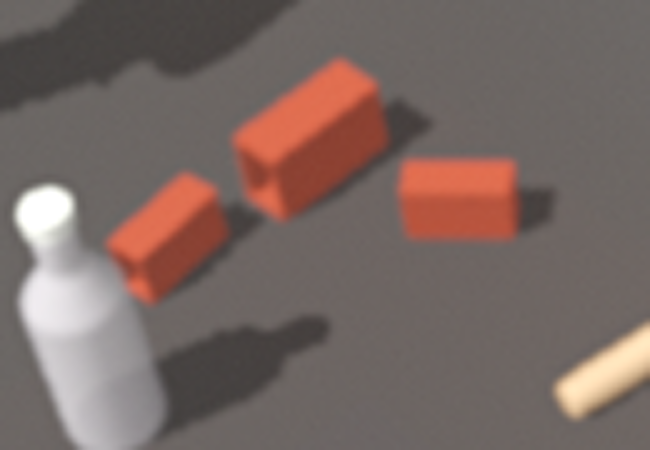

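Run:
```python
from h import *
c=load("top0.npz"); s=load("scene0.npz")
def un(p,o,k): return (np.array(p,float)+.5)/k-.5+np.array(o)
t=un([(133,290),(298,278),(301,345),(140,354)],(290,170),5)
P=onplane(c,t,.06); print("tube top",P.round(4)); 
e=lambda a,b:np.linalg.norm(P[a]-P[b]).round(4)
print(e(0,1),e(1,2),e(2,3),e(3,0),P.mean(0))
d=P[0]+P[3]-P[1]-P[2]; print("tube yaw len dir",np.degrees(np.arctan2(d[1],d[0])))
ts=un([(235,136),(342,58),(382,90),(270,165)],(110,180),5)
Q=onplane(s,ts,.06); print("scene tube top",Q.round(4),Q.mean(0)); d=Q[1]-Q[0]+Q[2]-Q[3];print(np.degrees(np.arctan2(d[1],d[0])), [np.linalg.norm(Q[i]-Q[i-1]).round(4) for i in range(4)])
# jig from mask: white bed + fence + stop
f=np.ascontiguousarray(c["frame"][:,:,::-1]); 
b=un([(158,62),(597,133),(540,469),(96,391)],(115,160),6)
P=onplane(c,b,.016); print("bed",P.round(4),P.mean(0),[np.linalg.norm(P[i]-P[i-1]).round(4) for i in range(4)])
d=P[0]-P[1]+P[3]-P[2]; print("jig y dir",np.degrees(np.arctan2(d[1],d[0])))
d=P[0]+P[1]-P[3]-P[2]; print("jig x dir",np.degrees(np.arctan2(d[1],d[0])))
# fence near top edge, z=.041
b=un([(136,133),(582,207)],(115,160),6);P=onplane(c,b,.041); print("fence near top",P, np.linalg.norm(P[0]-P[1]))
b=un([(221,149),(210,240)],(115,160),6);P=onplane(c,b,.041); print("stop face",P)
```

```text
tube top [[ 0.4766 -0.207   0.06  ]
 [ 0.4832 -0.3096  0.06  ]
 [ 0.442  -0.3106  0.06  ]
 [ 0.4374 -0.2108  0.06  ]]
0.1028 0.0412 0.0999 0.0394 [ 0.45978486 -0.25947343  0.06      ]
tube yaw len dir 93.1787934761321
scene tube top [[ 0.443  -0.3095  0.06  ]
 [ 0.4368 -0.2078  0.06  ]
 [ 0.4839 -0.2098  0.06  ]
 [ 0.4835 -0.3102  0.06  ]] [ 0.46180684 -0.25929545  0.06      ]
91.63107358606348 [np.float64(0.0405), np.float64(0.1019), np.float64(0.0472), np.float64(0.1004)]
bed [[0.6643 0.3499 0.016 ]
 [0.6248 0.1113 0.016 ]
 [0.4465 0.1403 0.016 ]
 [0.4869 0.3792 0.016 ]] [0.55563029 0.24518062 0.016     ] [np.float64(0.1798), np.float64(0.2418), np.float64(0.1807), np.float64(0.2423)]
jig y dir 80.5075271308604
jig x dir -9.310398806202443
fence near top [[0.62247548 0.35416069 0.041     ]
 [0.58274094 0.1165827  0.041     ]] 0.24087784057193798
stop face [[0.61381056 0.30814851 0.041     ]
 [0.56566231 0.3128973  0.041     ]]
```

Run:
```python
from h import *
s=load("scene0.npz");f=s["frame"][:,:,::-1]
cv2.imwrite("pics/jigs_crop.png",cv2.resize(f[130:185,240:325],None,fx=8,fy=8,interpolation=cv2.INTER_CUBIC))
```

```text
(no output)
```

View pics/jigs_crop.png

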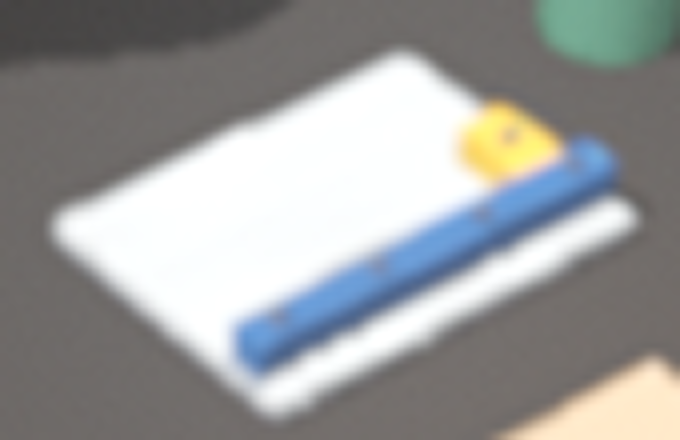

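The largest piece at top (332,233) is the tube: its measured top face is about 101 x 40 mm, and the two views agree to 2 mm. The bed measures 242 x 180 mm and the fence line fits. Centre of the tube is about (0.461, -0.259), with its length at about 92.5°. The jig is at (0.5556, 0.245) with its y at 80.6°.

Next I refine both yaws with line fits, then approach.

```bash
cat >> h.py <<'E'
from scipy.spatial.transform import Rotation as Ro
def quat(th):  # tool y down, tool z at world yaw th
    y=np.array([0,0,-1.]);z=np.array([np.cos(th),np.sin(th),0]);x=np.cross(y,z)
    return Ro.from_matrix(np.c_[x,y,z]).as_quat()
E
python3 - <<'E'
from h import *
c=load("top0.npz");f=np.ascontiguousarray(c["frame"][:,:,::-1]);hsv=cv2.cvtColor(f,cv2.COLOR_BGR2HSV)
g=f.astype(float)
# subpixel edge line: sample perpendicular profiles between two pixel points on given channel diff
def edge(p,q,chan,w=4,trim=.12,n=40):
    p=np.array(p,float);q=np.array(q,float);t=(q-p)/np.linalg.norm(q-p);nn=np.array([-t[1],t[0]]);pts=[]
    s=np.arange(-w,w+.01,.1)
    for a in np.linspace(trim,1-trim,n):
        X=(p+a*(q-p))+s[:,None]*nn
        v=cv2.remap(chan.astype(np.float32),X[:,0].astype(np.float32)[None],X[:,1].astype(np.float32)[None],cv2.INTER_LINEAR)[0]
        gr=np.abs(np.gradient(cv2.GaussianBlur(v[None],(0,0),5)[0]));gr[gr<.4*gr.max()]=0
        pts.append(p+a*(q-p)+nn*(gr@s/gr.sum()))
    return np.array(pts)
def fit(P):
    vx,vy,x,y=cv2.fitLine(P[:,:2].astype(np.float32),cv2.DIST_HUBER,0,.001,.001).ravel(); return np.degrees(np.arctan2(vy,vx))%180,np.array([x,y])
un=lambda p,o,k:(np.array(p,float)+.5)/k-.5+np.array(o)
b=un([(158,62),(597,133),(540,469),(96,391)],(115,160),6);G=g[:,:,1]
for n,i,j,z in(("far",0,1,.016),("right",1,2,.016),("near",2,3,.016)):
    print(n,fit(onplane(c,edge(b[i],b[j],G),z)))
b=un([(230,149),(582,207)],(115,160),6);print("fence",fit(onplane(c,edge(*b,g[:,:,2],3),.041)))
b=un([(221,149),(210,240)],(115,160),6);print("stop",fit(onplane(c,edge(*b,g[:,:,0],3),.041)))
t=un([(133,290),(298,278),(301,345),(140,354)],(290,170),5);R=g[:,:,2]
for n,i,j in(("tfar",0,1),("tright",1,2),("tnear",2,3)):print(n,fit(onplane(c,edge(t[i],t[j],R,3),.06)))
from workcell import get_obs
print("tool axes",Ro.from_quat(get_obs()["orientation"]).as_matrix().round(3))
E
```

```text
far (np.float32(80.14008), array([0.6430332 , 0.22526479], dtype=float32))
right (np.float32(170.28372), array([0.5306412 , 0.12769069], dtype=float32))
near (np.float32(80.45923), array([0.46662983, 0.26567858], dtype=float32))
fence (np.float32(80.215935), array([0.5978528, 0.2095301], dtype=float32))
stop (np.float32(170.55875), array([0.59268093, 0.31078625], dtype=float32))
tfar (np.float32(93.0193), array([ 0.48063418, -0.25930214], dtype=float32))
tright (np.float32(3.5269892), array([ 0.46255532, -0.3094012 ], dtype=float32))
tnear (np.float32(93.120224), array([ 0.43961424, -0.26055086], dtype=float32))
tool axes [[-0.976 -0.     0.22 ]
 [-0.22   0.001 -0.976]
 [-0.    -1.    -0.001]]
```

```bash
cat >> h.py <<'E'
TH=np.radians(-9.65);U=np.array([np.cos(TH),np.sin(TH)]);V=np.array([-U[1],U[0]])
O=.5055*U+.334*V
def jp(x,y): return O+x*U+y*V
def st(m=""):
    from workcell import get_obs
    o=get_obs();w=o["wrist_force"];q=o["ft_torque"]
    print(m,"t%.2f"%o["time_s"],"jig u,v %.4f %.4f z %.4f"%((o["position"][:2]-O)@U,(o["position"][:2]-O)@V,o["position"][2]),"F uvz %.1f %.1f %.1f"%(w[:2]@U,w[:2]@V,w[2]),"T uvz %.2f %.2f %.2f"%(q[:2]@U,q[:2]@V,q[2]),"w %.4f"%o["gripper_width"],flush=True);return o
E
python3 - <<'E'
from h import *
from workcell import *
print(O,jp(.03,.025))
tp=np.array([.4603,-.2595]);q=quat(np.radians(3.1));qj=quat(TH)
for p,k in ((np.r_[tp,.15],q),(np.r_[tp,.048],q),(np.r_[jp(.015,.01),.15],qj),(np.r_[jp(.03,.025),.06],qj)):
    print(kinematics.solve_ik(p,k))
bot.reach(np.r_[tp,.13],q);o=st("above");print(o["position"])
c=vision.read_camera("scene");cv2.imwrite("pics/s1.png",cv2.resize(c["frame"][130:250,90:250,::-1],None,fx=4,fy=4))
E
```

```text
[0.55433537 0.24453742] [0.5881016 0.2641548]
[-0.51618691  0.32473424  1.92723716  0.          0.88962126 -0.57029211]
[-0.51618691  0.48609836  1.98099862  0.          0.67449568 -0.57029211]
[ 4.13173245e-01  4.55518293e-01  1.71818283e+00 -4.44089210e-16
  9.67891532e-01  5.81597518e-01]
[ 4.19832868e-01  5.98962923e-01  1.71492467e+00 -4.44089210e-16
  8.27705059e-01  5.88257141e-01]
above t1.88 jig u,v -0.0080 -0.5135 z 0.1303 F uvz 0.9 0.4 -0.1 T uvz -0.05 0.03 -0.00 w 0.0853
[ 0.46032235 -0.26037297  0.13027176]
```

View pics/s1.png

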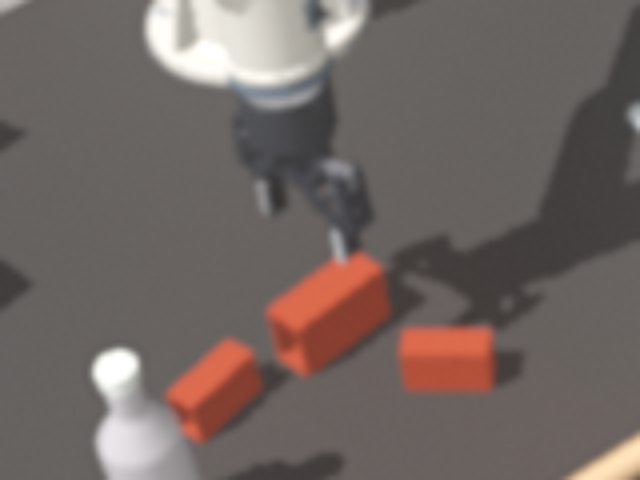

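The crop shows the open jaws straddling the big tube across its width (tube centre at crop 330,310), clear of the two smaller tubes. Next: lower, grip and lift.

Run:
```python
from h import *
from workcell import *
tp=np.array([.4603,-.2595])
bot.servo_line(np.r_[tp,.047],velocity=.08);st("down")
hand.move_gripper(.036,100);st("grip")
o=get_obs();p=o["position"]
bot.servo_line(np.r_[p[:2],.14],velocity=.1);bot.dwell(.2);st("lift")
c=vision.read_camera("scene");cv2.imwrite("pics/s2.png",cv2.resize(c["frame"][110:250,90:250,::-1],None,fx=4,fy=4))
```

```text
down t3.12 jig u,v -0.0079 -0.5128 z 0.0474 F uvz -0.1 0.3 -0.2 T uvz 0.06 -0.02 -0.02 w 0.0854
grip t3.62 jig u,v -0.0080 -0.5128 z 0.0476 F uvz -1.7 0.4 6.3 T uvz 0.04 0.25 0.03 w 0.0386
lift t4.91 jig u,v -0.0084 -0.5127 z 0.1394 F uvz -0.0 -1.4 -3.1 T uvz 0.03 0.03 -0.02 w 0.0386
```

View pics/s2.png

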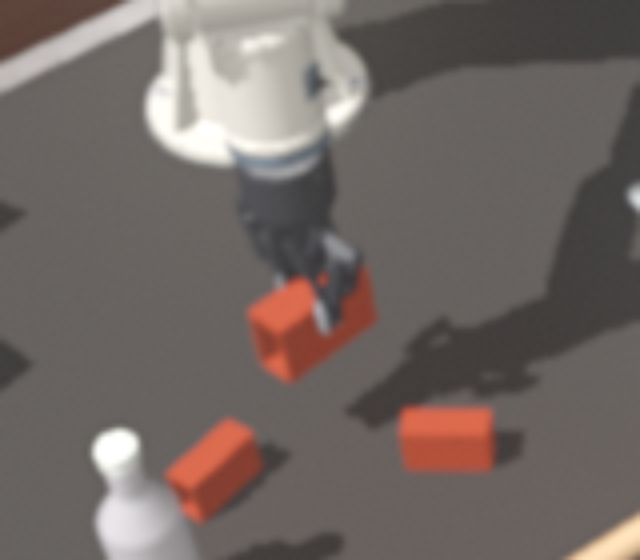

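The tube is held level across its width, lifted clear, with about 3–4 N of load. Now carry it over the bed, 15 mm short of both fence and stop, and lower to touch.

Run:
```python
from h import *
from workcell import *
qj=quat(TH)
bot.reach(np.r_[jp(.013,.010),.14],qj);st("over")
bot.servo_line(np.r_[jp(.013,.010),.072],velocity=.08);bot.dwell(.3);st("low")
for n in("scene","top"):
    c=vision.read_camera(n);np.savez(n+"3.npz",**c)
    a=c["frame"][110:200,225:345,::-1] if n=="scene" else c["frame"][150:260,110:240,::-1]
    cv2.imwrite(f"pics/{n}3.png",cv2.resize(a,None,fx=5,fy=5,interpolation=cv2.INTER_CUBIC))
```

```text
over t6.85 jig u,v 0.0133 0.0091 z 0.1399 F uvz 0.1 -0.4 -4.3 T uvz 0.02 0.00 -0.00 w 0.0389
low t8.15 jig u,v 0.0132 0.0101 z 0.0724 F uvz 0.7 0.2 -3.2 T uvz 0.01 -0.03 0.04 w 0.0386
```

View pics/scene3.png

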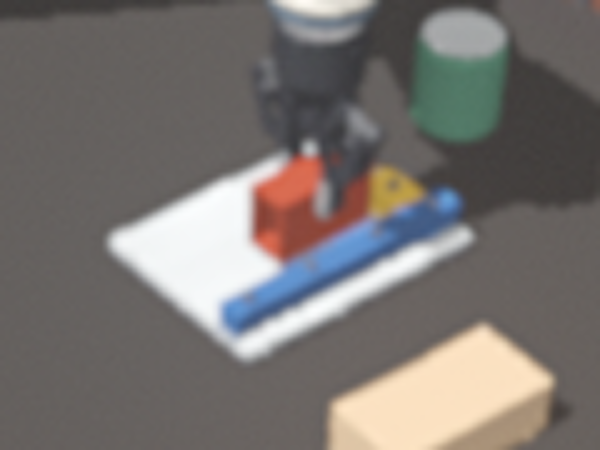

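View pics/top3.png

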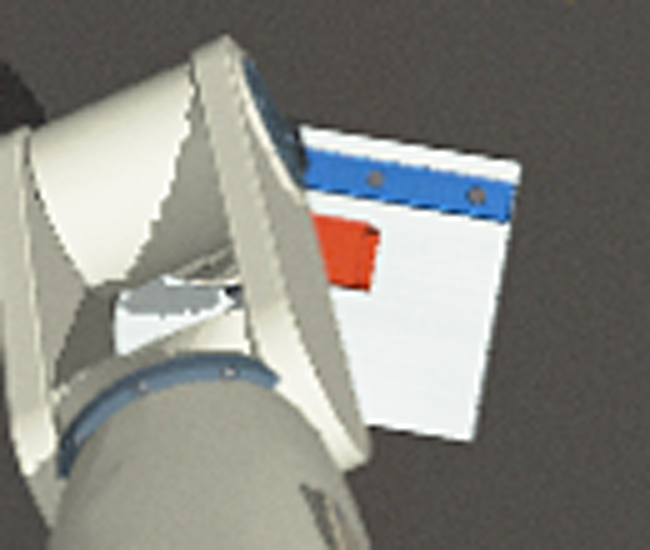

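The tube hangs upright over the bed and parallel to the fence. There is a gap to the fence (crop 345,245 in the top view) and the stop is at scene crop (395,190). Now touch down in steps, then slide gently to the fence.

Run:
```python
from h import *
from workcell import *
def F():
    w=np.mean([get_obs()["wrist_force"] for _ in range(1)],0);return np.r_[w[:2]@U,w[:2]@V,w[2]]
z=.067
bot.servo_line(np.r_[jp(.013,.010),z],velocity=.04)
while z>.058:
    z-=.0007
    bot.servo_line(np.r_[jp(.013,.010),z],velocity=.02);bot.dwell(.06)
    f=F(); 
    if f[2]>1.5:break
o=st("touch z=%.4f"%z)
x=.013
while x<.040:
    x+=.001
    bot.servo_line(np.r_[jp(x,.010),z],velocity=.03);bot.dwell(.04)
    f=F()
    if x>.02: st("x%.4f"%x)
    if f[0]<-7:break
```

```text
touch z=0.0628 t10.38 jig u,v 0.0131 0.0101 z 0.0636 F uvz -2.9 -1.8 6.2 T uvz -0.21 0.41 0.00 w 0.0388
x0.0200 t12.42 jig u,v 0.0193 0.0102 z 0.0636 F uvz -5.5 0.0 8.0 T uvz -0.03 0.94 -0.01 w 0.0385
x0.0210 t12.71 jig u,v 0.0203 0.0102 z 0.0636 F uvz -5.6 -0.7 8.3 T uvz 0.04 0.95 -0.02 w 0.0384
x0.0220 t13.00 jig u,v 0.0213 0.0102 z 0.0636 F uvz -5.7 0.7 8.5 T uvz -0.07 0.98 -0.04 w 0.0382
x0.0230 t13.29 jig u,v 0.0224 0.0102 z 0.0636 F uvz -5.4 -0.2 8.5 T uvz -0.04 0.89 0.07 w 0.0383
x0.0240 t13.58 jig u,v 0.0233 0.0102 z 0.0636 F uvz -5.7 -1.1 7.7 T uvz -0.07 0.96 -0.03 w 0.0386
x0.0250 t13.88 jig u,v 0.0243 0.0102 z 0.0636 F uvz -6.6 0.4 7.6 T uvz -0.13 0.95 0.01 w 0.0390
x0.0260 t14.17 jig u,v 0.0253 0.0102 z 0.0636 F uvz -6.1 0.5 8.3 T uvz -0.01 1.03 0.00 w 0.0383
x0.0270 t14.46 jig u,v 0.0263 0.0102 z 0.0636 F uvz -5.6 1.0 7.8 T uvz -0.05 0.93 -0.03 w 0.0383
x0.0280 t14.75 jig u,v 0.0274 0.0102 z 0.0636 F uvz -5.5 -0.2 7.7 T uvz -0.05 0.99 0.03 w 0.0383
x0.0290 t15.04 jig u,v 0.0284 0.0102 z 0.0636 F uvz -6.0 0.9 7.9 T uvz -0.03 0.92 -0.02 w 0.0386
x0.0300 t15.33 jig u,v 0.0293 0.0102 z 0.0636 F uvz -5.6 -0.4 8.2 T uvz -0.10 0.97 -0.01 w 0.0387
x0.0310 t15.62 jig u,v 0.0303 0.0102 z 0.0636 F uvz -6.4 -0.2 7.7 T uvz -0.04 0.94 0.01 w 0.0386
x0.0320 t15.92 jig u,v 0.0313 0.0102 z 0.0636 F uvz -6.6 0.0 7.3 T uvz -0.04 0.96 -0.04 w 0.0385
x0.0330 t16.21 jig u,v 0.0315 0.0102 z 0.0636 F uvz -9.0 -0.1 10.8 T uvz 0.08 1.56 -0.21 w 0.0386
```

Bed contact at TCP z 0.0636, as predicted from the grasp (0.0635), and fence contact at u about 0.0315. I ease off slightly and slide along the fence to the stop.

Run:
```python
from h import *
from workcell import *
x,z=.0312,.0632
bot.servo_line(np.r_[jp(x,.010),z],velocity=.02)
y=.018
bot.servo_line(np.r_[jp(x,y),z],velocity=.03);st("y.018")
while y<.036:
    y+=.001
    bot.servo_line(np.r_[jp(x,y),z],velocity=.03)
    o=st("y%.4f"%y)
    if o["wrist_force"][:2]@V<-9:break
```

```text
y.018 t16.88 jig u,v 0.0314 0.0177 z 0.0636 F uvz -2.3 -2.3 4.8 T uvz -0.34 0.42 -0.14 w 0.0385
y0.0190 t17.12 jig u,v 0.0313 0.0183 z 0.0636 F uvz -2.8 -4.8 6.4 T uvz -0.64 0.34 -0.11 w 0.0387
y0.0200 t17.38 jig u,v 0.0314 0.0191 z 0.0636 F uvz -1.9 -4.7 7.5 T uvz -0.72 0.33 -0.20 w 0.0386
y0.0210 t17.62 jig u,v 0.0314 0.0200 z 0.0636 F uvz -1.7 -6.1 7.4 T uvz -0.80 0.31 -0.10 w 0.0388
y0.0220 t17.88 jig u,v 0.0314 0.0210 z 0.0636 F uvz -2.3 -5.0 6.4 T uvz -0.84 0.32 -0.15 w 0.0382
y0.0230 t18.12 jig u,v 0.0314 0.0221 z 0.0636 F uvz -1.5 -6.1 6.9 T uvz -0.85 0.30 -0.14 w 0.0382
y0.0240 t18.38 jig u,v 0.0314 0.0231 z 0.0636 F uvz -2.6 -5.6 6.6 T uvz -0.85 0.27 -0.19 w 0.0384
y0.0250 t18.62 jig u,v 0.0314 0.0241 z 0.0637 F uvz -2.5 -5.3 7.1 T uvz -0.83 0.34 -0.15 w 0.0388
y0.0260 t18.88 jig u,v 0.0314 0.0251 z 0.0636 F uvz -2.3 -5.1 7.1 T uvz -0.78 0.31 -0.20 w 0.0384
y0.0270 t19.12 jig u,v 0.0314 0.0261 z 0.0636 F uvz -2.1 -5.5 7.5 T uvz -0.80 0.35 -0.19 w 0.0386
y0.0280 t19.38 jig u,v 0.0314 0.0264 z 0.0636 F uvz -2.2 -9.3 8.5 T uvz -1.35 0.26 -0.11 w 0.0386
```

Stop contact at v 0.0264. The small negative z-moment suggests a slight yaw mismatch at the fence, so I push in and look at that moment.

Run:
```python
from h import *
from workcell import *
x,y,z=.0328,.0278,.0627
bot.servo_line(np.r_[jp(x,y),z],velocity=.02);bot.dwell(.15);st("push")
for d in(-.4,-.8):
    bot.servo_line(np.r_[jp(x,y),z],quat(TH+np.radians(d)),velocity=.02);bot.dwell(.15);st("yaw%.1f"%d)
```

```text
push t19.77 jig u,v 0.0315 0.0264 z 0.0636 F uvz -9.4 -7.7 16.8 T uvz -1.11 1.45 -0.23 w 0.0389
yaw-0.4 t20.18 jig u,v 0.0316 0.0264 z 0.0636 F uvz -8.1 -7.2 17.5 T uvz -1.05 1.58 0.38 w 0.0387
yaw-0.8 t20.57 jig u,v 0.0315 0.0264 z 0.0636 F uvz -10.1 -8.7 17.4 T uvz -1.02 1.54 0.88 w 0.0385
```

Moment crosses zero at a yaw change of about −0.15°. I unload the bed friction to light contact, square up at that yaw, then make the diagonal push.

Run:
```python
from h import *
from workcell import *
q=quat(TH+np.radians(-.17))
bot.servo_line(np.r_[jp(.0322,.0276),.0634],q,velocity=.02);bot.dwell(.2);st("light")
bot.servo_line(np.r_[jp(.0330,.0276),.0634],q,velocity=.02);bot.dwell(.2);st("in")
bot.servo_line(np.r_[jp(.0338,.0276),.0629],q,velocity=.01);bot.dwell(.3);st("diag");
for _ in range(3): bot.dwell(.1);st()
```

```text
light t21.02 jig u,v 0.0316 0.0264 z 0.0637 F uvz -4.9 -5.5 7.7 T uvz -0.86 0.81 -0.08 w 0.0386
in t21.48 jig u,v 0.0317 0.0264 z 0.0637 F uvz -7.2 -5.6 10.8 T uvz -0.72 1.30 -0.11 w 0.0385
diag t22.02 jig u,v 0.0317 0.0264 z 0.0636 F uvz -12.7 -6.2 16.9 T uvz -0.79 1.95 -0.23 w 0.0389
 t22.12 jig u,v 0.0317 0.0264 z 0.0636 F uvz -13.1 -5.2 17.3 T uvz -0.84 1.97 -0.15 w 0.0386
 t22.23 jig u,v 0.0317 0.0264 z 0.0636 F uvz -11.9 -5.6 17.0 T uvz -0.84 2.01 -0.14 w 0.0386
 t22.32 jig u,v 0.0317 0.0264 z 0.0636 F uvz -13.3 -5.7 17.4 T uvz -0.76 2.00 -0.19 w 0.0387
```

Pushing steadily; I trim it to sit mid-band, with slightly more into the fence and slightly less down, then look.

Run:
```python
from h import *
from workcell import *
q=quat(TH+np.radians(-.2))
bot.servo_line(np.r_[jp(.0343,.0276),.0632],q,velocity=.01);bot.dwell(.3)
for _ in range(4): bot.dwell(.08);st()
for n in("scene","top"):
    c=vision.read_camera(n);np.savez(n+"4.npz",**c)
    a=c["frame"][110:200,225:345,::-1] if n=="scene" else c["frame"][150:260,110:240,::-1]
    cv2.imwrite(f"pics/{n}4.png",cv2.resize(a,None,fx=5,fy=5,interpolation=cv2.INTER_CUBIC))
```

```text
t22.96 jig u,v 0.0317 0.0264 z 0.0637 F uvz -14.1 -5.5 16.3 T uvz -0.68 2.14 -0.10 w 0.0390
 t23.04 jig u,v 0.0318 0.0264 z 0.0637 F uvz -15.0 -4.6 16.0 T uvz -0.70 2.14 -0.11 w 0.0386
 t23.12 jig u,v 0.0318 0.0264 z 0.0637 F uvz -14.3 -5.4 16.2 T uvz -0.63 2.10 -0.12 w 0.0386
 t23.21 jig u,v 0.0318 0.0264 z 0.0636 F uvz -13.9 -5.8 15.7 T uvz -0.65 2.11 -0.11 w 0.0386
```

View pics/scene4.png

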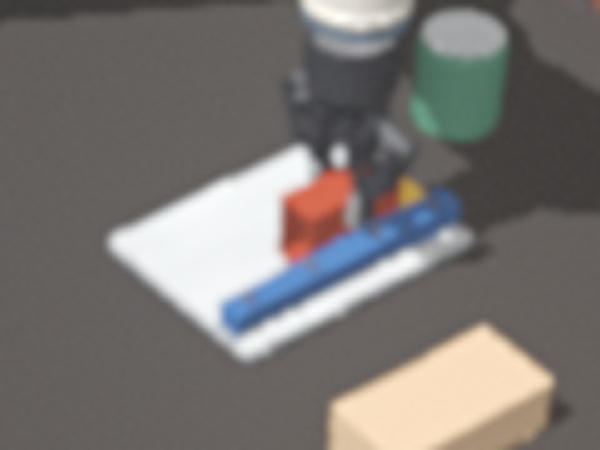

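View pics/top4.png

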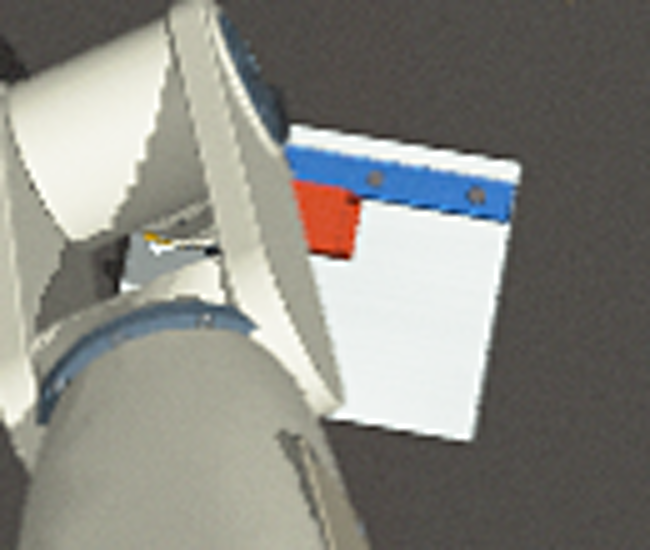

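The tube stands upright against the fence, with its visible end parallel to it (top crop 355,225), and the yellow stop is at its far end. With the tube's weight the bed load is about 20 N, so I trim down slightly and check the free end's position.

Run:
```python
from h import *
from workcell import *
c=load("top4.npz")
t=(np.array([(362,195),(351,260)],float)+.5)/5-.5+np.array((110,150))
for z in(.076,):
    P=onplane(c,t,z)[:,:2]-O; print("free end top corners u,v",np.c_[P@U,P@V].round(4),"expect (.05,-.025),(.01,-.025)")
q=quat(TH+np.radians(-.23))
bot.servo_line(np.r_[jp(.0345,.0275),.0635],q,velocity=.01);bot.dwell(.3)
W=[]
for _ in range(6):
    bot.dwell(.08);w=get_obs()["wrist_force"];W.append([w[:2]@U,w[:2]@V,w[2]])
print(np.round(W,1));st()
```

```text
free end top corners u,v [[ 0.0482 -0.0325]
 [ 0.0077 -0.0331]] expect (.05,-.025),(.01,-.025)
[[-14.6  -2.8  14. ]
 [-14.9  -4.2  14. ]
 [-14.6  -3.8  13.9]
 [-14.5  -4.7  13.6]
 [-13.8  -3.4  13.7]
 [-14.3  -4.9  14.3]]
 t24.36 jig u,v 0.0318 0.0264 z 0.0637 F uvz -14.3 -4.9 14.3 T uvz -0.47 2.13 -0.01 w 0.0384
```

The free end reads 7–8 mm off on the z = 76 mm plane. But the camera looks at that open end from the right, so the visible edge may be its bottom edge. I'll check with a zoom before trusting either reading.

Run:
```python
from h import *
c=load("top4.npz");f=c["frame"][180:206,164:190,::-1]
cv2.imwrite("pics/end4.png",cv2.resize(f,None,fx=20,fy=20,interpolation=cv2.INTER_NEAREST))
t=(np.array([(362,195),(351,260)],float)+.5)/5-.5+np.array((110,150))
P=onplane(c,t,.016)[:,:2]-O; print("as bottom edge u,v",np.c_[P@U,P@V].round(4))
for n,h0 in(("top",None),("scene",None)):
    d=load(n+"4.npz")
    for lab,y0 in(("home",-.025),("7mm off",-.0325)):
        print(n,lab,proj(d,[np.r_[jp(a,y0),z] for a in(.01,.05) for z in(.016,.076)]).round(1).tolist())
s=load("scene4.npz");f=s["frame"][135:170,275:315,::-1]
cv2.imwrite("pics/ends4.png",cv2.resize(f,None,fx=15,fy=15,interpolation=cv2.INTER_NEAREST))
```

```text
as bottom edge u,v [[ 0.0531 -0.0217]
 [ 0.0108 -0.0223]]
top home [[180.6, 202.0], [177.4, 200.4], [182.8, 189.7], [179.7, 187.6]]
top 7mm off [[182.9, 202.4], [179.7, 200.8], [185.1, 190.1], [182.1, 188.0]]
scene home [[279.4, 160.3], [279.9, 148.6], [285.8, 165.2], [286.5, 153.4]]
scene 7mm off [[278.0, 161.0], [278.5, 149.3], [284.4, 165.9], [285.1, 154.1]]
```

View pics/end4.png

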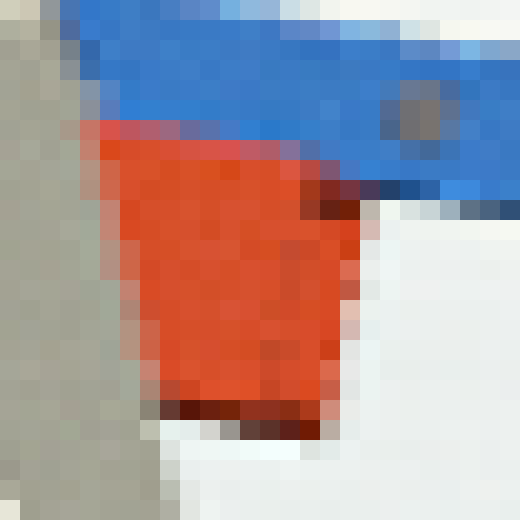

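View pics/ends4.png

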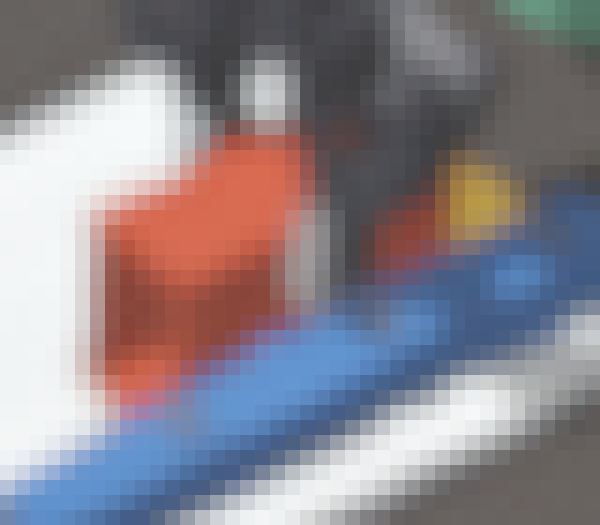

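That settles it. The visible edge is the bottom edge of the open end, at pixels (180.5, 201.5) and (182, 190). Home predicts (180.6, 202.0) and (182.8, 189.7). In the scene crop, red meets yellow with no gap at (440,210). One last force check, then I hand in.

Run:
```python
from h import *
from workcell import *
st("final"); hand_in()
```

```text
final t24.36 jig u,v 0.0318 0.0264 z 0.0637 F uvz -14.3 -4.9 14.3 T uvz -0.47 2.13 -0.01 w 0.0384
the job is handed in; nothing more can be done
```

I lifted the largest red tube across its width and stood it on the jig bed. I slid it lightly to the fence, then to the stop, squared it up using the wrist moment, and handed in at 24.4 s still gripping and pushing.

**Last checks:**
- **Push:** the wrist read about 14 N into the fence and 14 N down, steady over six readings. It also read about 5 N towards the stop, and the z-moment was about 0. With the tube's weight, the bed carries about 18 N. Some of the fence push may be taken by friction on the bed, and I could not separate the two.
- **Height:** TCP 63.7 mm against about 63.5 mm expected for flat on the bed, with the fingertips about 6 mm above the fence.
- **Position:** the free end's bottom corners in the top picture are within about 1 px of the home prediction. The scene view agrees to about 1.5 px, and red meets the yellow stop with no visible gap.

**Disagreements:**
- My first reading of the free end was 7–8 mm off, because I took its bottom edge for its top edge; the zoom resolved it.
- The TCP ended 1–2 mm from my estimated home position, which is within the calibration and jig-fit error.
- The first picture put the stop face about 3 mm from where the bed edges implied, so I used contact to settle its position.

The bottle, tin, fire brick, hammer and the smaller red tubes were not targeted, and I saw no contact with them. I did not re-measure their positions at the end.

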